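Raise the cake riser to its third click and set the price card on it

ROBOT

A 6-joint arm with a two-finger parallel gripper is mounted at the origin on a cart in front of the work surface, level with it; the furniture and walls round the work are solid. World frame = base frame: x ahead of the robot, y to its left, z up, the work surface at z = 0. Lengths are in m, angles in rad, forces in N, time in s.
With the tool pointing down it reaches from about 0.375 to 0.975 m from the base axis. Payload 3.8 kg.
Tool frame: the origin (TCP) lies on the centre line of the jaws, within the pads' length; the fingertips stand 14 mm ahead of it and the grasp point (between the pads) lies 5 mm behind it; x points along the fingers, y is the direction in which the jaws open and shut, and the axes are right-handed (so a half turn about x gives the same grasp; the last joint's range is limited). The gripper opens to 85 mm and grips with 20 to 120 N. Pads are 22 mm wide; open, the fingers measure 114 mm over their backs; the gripper's body (76 mm by 85 mm) begins 54 mm behind the grasp point. The pads swing forward as they close: fully open they stand 13 mm farther back than shut.
Start: joints at [1.166, 0.264, 1.604, -0, 1.274, -0.037], TCP at [0.243, 0.63, 0.245] pointing down, gripper open.
Joint ranges: [-2.63, 2.63], [-0.94, 2.18], [0.31, 2.57], [-1.31, 4.45], [0, 2.66], [-2.55, 2.55]. Speed limits (rad/s): [2.57, 2.57, 3.14, 3.14, 3.14, 3.14].

INTERFACE

Orientations are given as a rotation vector (axis times angle).
In Python, from workcell import bot gives the robot as it stands.
- The arm moves only by the shell command python3 -m creep 'ROWS' [FORCE]. ROWS is JSON, a list of rows, each an object with "grip": the finger opening in cm, from 0 to 8.54; "dp": the shift along the tool's x, y, z in cm, a list of three; "rotation": the turn, a rotation vector about the tool's x, y, z in rad, a list of three. A call has 1 to 5 rows; each row is the pose to reach, as a shift and turn from the pose commanded when the call began, along the tool's axes at that moment; what a row does not reach only later rows make up. A row lasts 1/12 s, in which the tool goes at most 41.7 mm and 7.16 degrees, less where a joint would pass 70% of its speed; a pose out of reach is approached as far as the arm can. A call with a gripper value outside its range is refused whole. The fingers move at their own pace and stop on an object; FORCE is the grip in N (left out, the last holds). Time passes only in rows, so rows that repeat a pose let the fingers close. It gives the time, the measured TCP pose, the force and the opening at its end, in the units of the state.
- bot.read_state(): the state, without advancing time (a new reading comes with each control period).
- bot.read_camera(name): name is "scene" or "top"; returns (picture, depth): 480x640x3 uint8, red, green, blue; 480x640 float32, m along the optical axis (not along the pixel's ray), 0 where there is no reading.
- bot.get_calibration(name): a dict with "fx", "fy", "cx", "cy" (pixels), "dist" ([k1, k2, p1, p2, k3] as OpenCV has them; the pictures are not rectified), "rvec" (rotation vector, rad) and "tvec" (3), from world to camera coordinates, as OpenCV has them. Camera axes: x right, y down, z forward; pixel columns grow to the right and rows downward; lengths in m; the calibration is good to about 2 mm. A picture is of the moment at which its call begins. get_calibration takes no time and is no camera call.
- bot.finish_job(): hands the job in, once; it reports no verdict.
The state is a dict: "time": time; "q": joint angles; "joint_vel": joint speeds; "joint_torque": joint torques, N m; "tool_pos": TCP position; "tcp_rot": TCP orientation; "wrist_force": force on the tool from outside, world axes, zero at the start; "torque": the same for the moment, N m; "width": opening from 0.0 (shut) to 1.0 (fully open).
Only numpy, scipy, OpenCV 4.12 (cv2) and the standard library are available. Lean on these libraries where they do the work, as an engineer would, in place of code of your own. Each camera call takes 0.05 s, during which the arm holds its last target.

TASK

Lift the round display platform slowly by the wooden bar on top of it, feeling the ratchet click, to exactly the third click, not the fourth, and let it gently down until the ratchet carries it, without dropping it or pressing it down. Once you have let go of the bar, stand the price card that is on the open counter in front of you upright on the platform beside the pastry and let it go. The pastry stays upright on the platform, and everything else on the counter is left where it is.

Things in the scene. Friction and masses are not known exactly. Their poses are not given: they have to be found in the camera images.
- riser: Fixed foot and steel sleeve of the display riser: round dark wooden foot 184 mm across, upright tube 60 mm across, up to 118 mm high. Origin: centre of the underside of the foot, on the counter; z up along the post. Its x axis points from the post to the pastry, its y axis runs along the grip bar.
- platform (a joint): Height of the platform above its lowest position in m: 0 at the start, at most 0.092. It slides only up and down and does not turn. Platform, post and pastry weigh about 4.5 to 6 N. Before the first click it sinks back to the bottom when let go; after a click the ratchet carries it 1 mm or less below where it clicked. The ratchet never lets it down again: one click too many cannot be undone.
- grip_bar (a point): Centre of the dark wooden grip bar on top of the post: 16 mm (riser x) by 62 mm (riser y) by 24 mm high. It stands 64 mm above the platform's upper face and 196 mm above the counter when the platform is down. Only a thin stem (11 mm) is beneath it. The bar is fixed to the platform; take it across its 16 mm.
- platform_top (a point): Centre of the upper face of the platform, a round wooden disc of 240 mm diameter and 10 mm thickness; 132 mm above the counter when down. Axes as the riser's. The stem of the grip bar rises from it with a collar of 32 mm diameter; the half toward riser -x is free.
- third_tooth: Third ratchet tooth on the post in the order of clicking; it carries the platform after the third click. Out of sight and reach inside the sleeve, moves with the platform; origin: that of the platform, the centre of the disc's lower face.
- rack: Five ratchet teeth on the post in the sleeve; origin as the third tooth. A hidden spring pawl, its height differing from start to start, clicks under them: first after 16 to 46 mm of lift, then every 10 mm. Over the 5 mm before a click the pull needed grows by 4 to 8 N, then falls off, for 2 mm even below the weight, as the pawl snaps in; once it equals the weight again the click is complete. Over 30 N on them is too much.
- pastry: Glazed swirl pastry, 95x89x32 mm, about 70 g, loose on the platform at 66 mm from the post toward riser +x. Origin: centre of its underside.
- price_card: Loose price card in a small wooden block, on the open counter to the right of the riser; about 60 g. Origin: centre of the underside of the block; z up. The block measures 28 mm (x) by 50 mm (y) by 18 mm high; the card stands in it, 90 mm wide (y), its top 63 mm high; card with its lean fills x from -3 to +12 mm at heights 12 to 63 mm. Take it across x, by the card or the block.
- brownie: Dark brownie slice, 112x76x38 mm; loose, leave where it is. Origin: centre of its underside.
- rocky_slice: Lumpy dark and pale slice, 112x75x46 mm; loose, leave where it is. Origin: centre of its underside.
- sugar_shaker: Glass sugar shaker, 44 across, height 90 mm; loose, leave where it is. Origin: centre of its underside.
- card_reader: Dark card reader with keys, 155x72x24 mm; loose, leave where it is. Origin: centre of its underside.
- egg_box: Grey pulp egg box, 110x156x70 mm; loose, leave where it is. Origin: centre of its underside.
- tongs: Steel serving tongs lying flat, 330x65x39 mm; loose, leave where it is. Origin: centre of its underside.
- pen: Blue pen, length 143 mm; loose, leave where it is. Origin: centre of its underside.
Not all that is in view belongs to the job. Leave any blue or purple look-alike of the price_card alone.

How it is judged:
On the way, in this order (a step that is already met when the one before it is completed fails the run):
1. the platform rests on the third tooth of the ratchet and the fingers have let go of it (contact force between third_tooth and anything else above 1 N and contact force between the fingers and platform below 0.1 N and value of joint platform above 0.02 m and velocity of joint platform between -0.005 and 0.005 m/s), for 0.3 s.
2. the price card stands upright on the platform, let go (contact force between price_card and platform above 0.1 N and angle between price_card's own z axis and vertical below 0.15 rad and z of price_card in the frame of platform_top between -0.004 and 0.006 m and horizontal distance between price_card and platform_top below 0.105 m and contact force between the fingers and price_card below 0.05 N), for 0.3 s.
At the end, for the whole second after the job is handed in: The third ratchet tooth carries the platform (over 1 N), fingers off; the price card stands let go on the platform (origin -4 to +6 mm from its face, within 105 mm of the post, tilt < 0.15 rad) and so does the pastry (same height and tilt limits); both slower than 0.02 m/s (all of step 2 and contact force between third_tooth and anything else above 1 N and contact force between the fingers and platform below 0.1 N and value of joint platform above 0.02 m and z of pastry in the frame of platform_top between -0.004 and 0.006 m and angle between pastry's own z axis and vertical below 0.15 rad and linear speed of each of price_card, pastry below 0.02 m/s); the robot touches nothing.
It fails at once if the platform is dropped (falls faster than 0.08 m/s) (velocity of joint platform below -0.08 m/s).
It fails at once if the platform is pressed onto the ratchet (more than 30 N on its teeth) (contact force between rack and anything else above 30 N).
It fails at once if the pastry falls off the platform (z of pastry in the frame of platform_top below -0.02 m).
It fails at once if something else on the counter is pushed away (more than 30 mm) (distance of any of brownie, rocky_slice, sugar_shaker, card_reader, egg_box, tongs, pen from where it was at the start of the episode above 0.03 m).
It also fails if it takes over 72 s, if anything falls off the work surface, if the arm or the gripper's body presses on something with over 40 N, if the wrist force passes 120 N, or if a joint passes its speed limit or range.

## Working session

There is one attempt and no reset: what is moved stays moved. The work goes in short steps, Python scripts to look and compute and a shell command to move; the robot and the scene stay as the last step left them, time stands still between calls to the robot, and variables do not carry over. Pictures are saved under pics/ and viewed, and the job is handed in when it is done.

```bash
ls; mkdir -p pics; python3 - <<'E'
from workcell import bot
import cv2
print(bot.read_state())
for n in ("scene","top"):
    p,d=bot.read_camera(n); cv2.imwrite(f"pics/{n}0.png",p[:,:,::-1]); c=bot.get_calibration(n); print(n,c)
    import numpy as np; np.save(f"{n}0.npy",d); np.save(f"{n}0rgb.npy",p)
E
```

```text
pics
{'time': 0.0, 'q': array([ 1.16610644e+00,  2.64769866e-01,  1.60539260e+00,  1.37319738e-05,
        1.27369428e+00, -3.68877218e-02]), 'joint_vel': array([-8.39147013e-04, -1.81998812e-05, -2.06436276e-04,  8.06869188e-04,
        3.33112351e-04,  5.04866637e-04]), 'joint_torque': array([ 2.55017178e-03, -5.15091598e+01, -3.67319691e+01,  4.10257223e-05,
        1.28810757e-02,  3.93764594e-05]), 'tool_pos': array([0.24241801, 0.62920943, 0.24394069]), 'tcp_rot': array([ 0.28685879,  1.55197309, -0.29034066]), 'wrist_force': array([-0.51641589, -0.89938331,  0.84722173]), 'torque': array([-0.03087122, -0.05503159, -0.06446014]), 'width': 0.9980408764439145}
scene {'fx': 466.3388692602766, 'fy': 466.3388692602766, 'cx': 327.9622508778503, 'cy': 242.9768901330015, 'dist': array([0.02103319, 0.        , 0.        , 0.        , 0.        ]), 'rvec': array([ 2.09211364, -1.0793528 ,  0.45684388]), 'tvec': array([-0.29094661,  0.38412413,  0.95541695])}
top {'fx': 610.1314304625118, 'fy': 610.1314304625118, 'cx': 311.59523585274735, 'cy': 243.31002913030895, 'dist': array([0.00413898, 0.        , 0.        , 0.        , 0.        ]), 'rvec': array([ 1.92026506, -2.0191477 ,  0.45102466]), 'tvec': array([0.00856112, 0.53370325, 1.38182706])}
```

View pics/scene0.png

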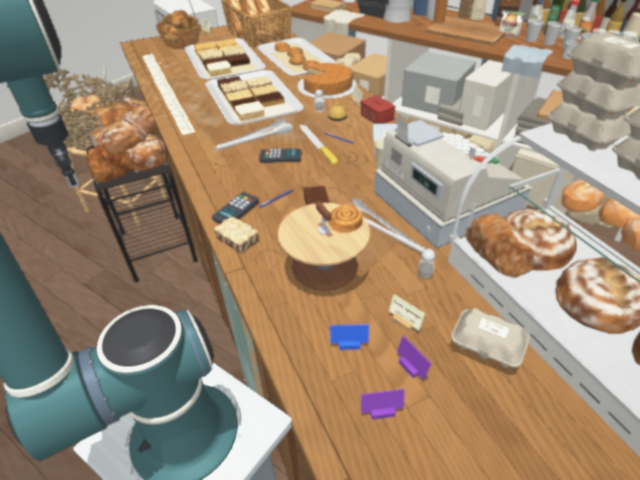

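View pics/top0.png

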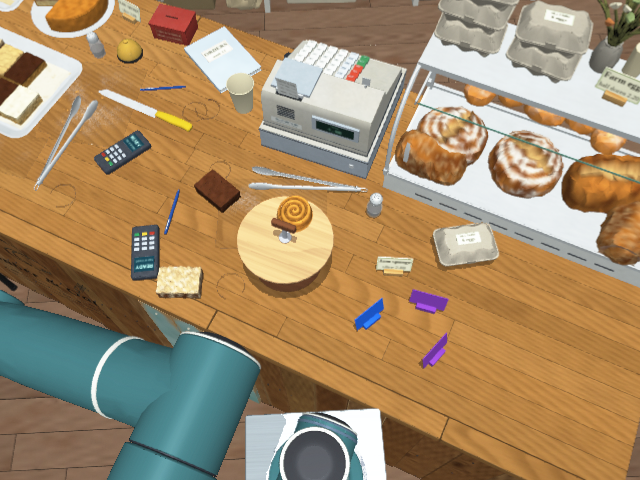

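Scene: the riser sits around (325,235), with the cream price card at (405,312). Top: the disc is centred near (285,240), the bar near (284,225), the pastry at (295,212), the card at (394,265). The arm is clear of all of these. Next I'll measure them.

```bash
cat > h.py <<'E'
import numpy as np, cv2
from workcell import bot
def cal(n):
    c=bot.get_calibration(n); K=np.array([[c['fx'],0,c['cx']],[0,c['fy'],c['cy']],[0,0,1]]); R=cv2.Rodrigues(c['rvec'])[0]
    return K,c['dist'],R,np.array(c['tvec'])
def plane(n,uv,z):
    K,D,R,t=cal(n); p=cv2.undistortPoints(np.array(uv,float).reshape(-1,1,2),K,D)[:,0]
    d=np.c_[p,np.ones(len(p))]@R; o=-R.T@t
    s=(z-o[2])/d[:,2]; return o+s[:,None]*d
def cloud(n,dep):
    K,D,R,t=cal(n); v,u=np.mgrid[:480,:640]
    p=cv2.undistortPoints(np.stack([u,v],-1).reshape(-1,1,2).astype(float),K,D)[:,0]
    X=np.c_[p,np.ones(len(p))]*dep.reshape(-1,1)
    return ((X-t)@R).reshape(480,640,3)
def proj(n,X):
    K,D,R,t=cal(n); return cv2.projectPoints(np.array(X,float).reshape(-1,3),cv2.Rodrigues(R)[0],t,K,D)[0][:,0]
E
python3 - <<'E'
from h import *
for n in("top","scene"):
    W=cloud(n,np.load(n+"0.npy")); rgb=np.load(n+"0rgb.npy").astype(int)
    x,y,z=W[...,0],W[...,1],W[...,2]
    if n=="top": win=(slice(180,300),slice(225,345))
    else: win=(slice(190,300),slice(265,385))
    m=np.zeros((480,640),bool); m[win]=1
    disc=m&(abs(z-.132)<.006)
    c,r=cv2.minEnclosingCircle(W[disc][:,:2].astype(np.float32)); print(n,"disc",c,r,disc.sum(),np.median(z[disc]))
    bar=m&(z>.19)&(z<.225); 
    if bar.sum():
        P=W[bar]; print("bar",bar.sum(),P.mean(0),P.max(0),P.min(0)); print(cv2.minAreaRect(P[:,:2].astype(np.float32)))
    lum=rgb.sum(-1); R,G,B=rgb[...,0],rgb[...,1],rgb[...,2]
    dark=m&(lum<260)&(z>.16)
    ys,xs=np.nonzero(dark); print("dark",len(xs), np.c_[xs,ys].mean(0) if len(xs) else 0)
    if len(xs):
        q=cv2.minAreaRect(np.c_[xs,ys].astype(np.float32)); bp=cv2.boxPoints(q); print(plane(n,bp,.208)) ; print(plane(n,[q[0]],.196), W[dark].mean(0))
    pa=m&(z>.145)&(z<.175)&(R-B>60)
    print("pastry",pa.sum(),W[pa].mean(0),cv2.minAreaRect(W[pa][:,:2].astype(np.float32)))
    cut=rgb[170:290,225:345] if n=="top" else rgb[190:310,265:385]
    cv2.imwrite(f"pics/{n}z.png",cv2.resize(cut[:,:,::-1].astype(np.uint8),(600,600),interpolation=cv2.INTER_CUBIC))
    cut=rgb[240:300,360:430] if n=="top" else rgb[285:345,375:445]
    cv2.imwrite(f"pics/{n}c.png",cv2.resize(cut[:,:,::-1].astype(np.uint8),(700,600),interpolation=cv2.INTER_CUBIC))
    card=(z>.004)&(z<.075); w=np.zeros_like(m); 
    if n=="top": w[245:285,370:420]=1
    else: w[285:340,380:430]=1
    P=W[card&w]; print("card",len(P)); 
    for a,b in((.005,.02),(.02,.04),(.04,.075)):
        s=(P[:,2]>a)&(P[:,2]<b)
        if s.sum()>4:print(a,s.sum(),P[s].mean(0),cv2.minAreaRect(P[s][:,:2].astype(np.float32)))
E
```

```text
top disc (0.5468867421150208, 0.04762355983257294) 0.12146076560020447 5251 0.13251839079881975
bar 212 [0.54412003 0.04744779 0.20505287] [0.56428295 0.07630207 0.21505895] [0.52559789 0.01929435 0.19074636]
((0.5458554625511169, 0.04739024117588997), (0.06124318763613701, 0.01748928800225258), 62.881736755371094)
dark 82 [283.73170732 228.87804878]
[[0.40742723 0.13826364 0.208     ]
 [0.56721737 0.06522114 0.208     ]
 [0.53646911 0.01485567 0.208     ]
 [0.37953025 0.08971669 0.208     ]]
[[0.47623545 0.07860223 0.196     ]] [0.52360544 0.04372937 0.23308538]
pastry 828 [0.60601329 0.01972256 0.15875556] ((0.6091321110725403, 0.018253766000270844), (0.08585642278194427, 0.08020941913127899), 54.25790023803711)
card 750
0.005 250 [ 0.49988022 -0.22917504  0.01107059] ((0.5163686275482178, -0.2349504828453064), (0.1282203197479248, 0.11420723795890808), 87.14439392089844)
0.02 186 [ 0.50011862 -0.22743901  0.02907386] ((0.49566322565078735, -0.22693705558776855), (0.09011424332857132, 0.026020672172307968), 81.58877563476562)
0.04 237 [ 0.5069393  -0.22792863  0.05330391] ((0.50638
[... 613 characters left out ...]
.43688809 0.0010792  0.196     ]] [ 0.44561036 -0.03221507  0.28887137]
pastry 639 [0.59886783 0.01573007 0.15801829] ((0.6032279133796692, 0.02240430936217308), (0.08488010615110397, 0.08578872680664062), 62.48985290527344)
card 744
0.005 199 [ 0.49031729 -0.23020424  0.01496925] ((0.4945036470890045, -0.23106151819229126), (0.0662774071097374, 0.07257696986198425), 30.748008728027344)
0.02 239 [ 0.49944241 -0.23082152  0.02976374] ((0.49548089504241943, -0.22897565364837646), (0.0902925431728363, 0.023150714114308357), 80.13381958007812)
0.04 300 [ 0.50145975 -0.23303679  0.05213405] ((0.4817676544189453, -0.2508639693260193), (0.12977290153503418, 0.06319908052682877), 40.542030334472656)
```

View pics/topc.png

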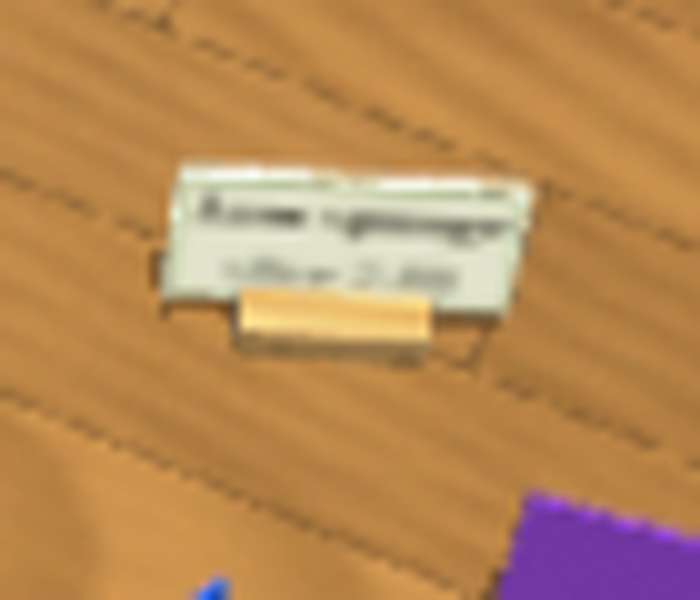

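View pics/scenec.png

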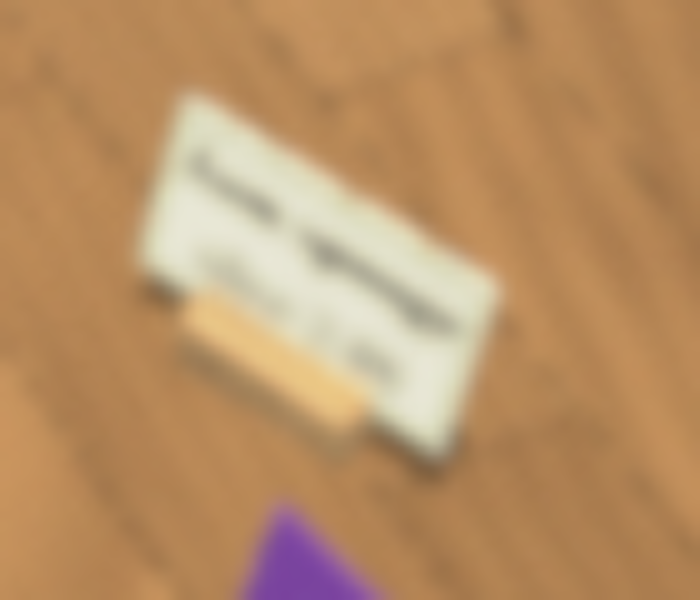

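```bash
python3 - <<'E'
from h import *
from scipy.spatial.transform import Rotation as Ro
for n in("top","scene"):
    W=cloud(n,np.load(n+"0.npy"));
    d=np.hypot(W[...,0]-.50,W[...,1]+.228)<.07
    for a,b in((.010,.016),(.015,.021),(.021,.03),(.03,.04),(.04,.05),(.05,.058),(.058,.067)):
        P=W[d&(W[...,2]>a)&(W[...,2]<b)]
        if len(P)<8: continue
        c,s=np.cos(np.radians(-8)),np.sin(np.radians(-8))
        e=P[:,:2]-[.5,-.228]; ex=e@[c,s]; ey=e@[-s,c]
        print(n,a,len(P),"x",np.percentile(ex,[3,50,97]).round(4),"y",np.percentile(ey,[3,50,97]).round(4))
s=bot.read_state(); R=Ro.from_rotvec(s['tcp_rot']).as_matrix(); print(R.round(3), s['tool_pos'])
def go(p,yaw):
  # jaw yaw: tool y along (cos,sin)
  for k in(0,180):
    y=np.radians(yaw+k); T=np.c_[[0,0,-1],[np.cos(y),np.sin(y),0],np.cross([0,0,-1],[np.cos(y),np.sin(y),0])]
    print((R.T@(np.array(p)-s['tool_pos'])*100).round(2), Ro.from_matrix(R.T@T).as_rotvec().round(3))
go([.5455,.0472,.26],-26)
E
```

```text
top 0.01 56 x [-0.0433 -0.0074  0.002 ] y [-0.0369  0.0015  0.0408]
top 0.015 95 x [-0.0149 -0.0041  0.0018] y [-0.0382  0.0004  0.0395]
top 0.021 82 x [-0.0128 -0.0004  0.0049] y [-0.0411  0.0045  0.0421]
top 0.03 86 x [-0.0016  0.0023  0.0073] y [-0.0408 -0.0023  0.0423]
top 0.04 87 x [0.0006 0.0048 0.009 ] y [-0.0399 -0.0043  0.0409]
top 0.05 75 x [0.0025 0.007  0.0106] y [-0.0426  0.01    0.0449]
top 0.058 68 x [0.0055 0.0089 0.0126] y [-0.0352  0.0006  0.0387]
scene 0.01 73 x [-0.0174 -0.0096 -0.0009] y [-0.0431  0.0005  0.0368]
scene 0.015 141 x [-0.0165 -0.0061  0.0002] y [-0.0432 -0.0061  0.0382]
scene 0.021 111 x [-0.0047 -0.0011  0.0026] y [-0.0429 -0.0037  0.0391]
scene 0.03 113 x [-0.0017  0.0014  0.0047] y [-0.0429 -0.0027  0.0398]
scene 0.04 117 x [0.0008 0.0038 0.0068] y [-0.0435 -0.0012  0.0399]
scene 0.05 98 x [0.0025 0.0062 0.0089] y [-0.044  -0.0026  0.0401]
scene 0.058 73 x [0.0044 0.0071 0.0106] y [-0.0451 -0.0046  0.0374]
[[-0.001  0.36   0.933]
 [-0.002  0.933 -0.36 ]
 [-1.    -0.002 -0.   ]] [0.24247008 0.62926092 0.24408446]
[ -1.51 -43.42  49.21] [1.657 0.002 0.002]
[ -1.51 -43.42  49.21] [-1.485 -0.002  0.002]
```

The card reads as planned: block in front, lean away from the robot, with its origin about (0.4985,-0.2285) and yaw -8°. The bar is at (0.5455,0.0472) and the riser yaw is about -26°. Next I move above the bar.

```bash
cat > go.py <<'E'
import sys
from h import *
from scipy.spatial.transform import Rotation as Ro
s=bot.read_state(); R=Ro.from_rotvec(s['tcp_rot']).as_matrix()
p=np.array([float(v) for v in sys.argv[1:4]]); y=np.radians(float(sys.argv[4]))
T=np.c_[[0,0,-1],[np.cos(y),np.sin(y),0],np.cross([0,0,-1],[np.cos(y),np.sin(y),0])]
print("t",round(s['time'],2),"pos",s['tool_pos'].round(4),"w",round(s['width'],3),"F",s['wrist_force'].round(2),"dp_cm",(R.T@(p-s['tool_pos'])*100).round(2),"rot",Ro.from_matrix(R.T@T).as_rotvec().round(3))
E
python3 -m creep '[{"grip":6,"dp":[-1,-4,4],"rotation":[0.1,0,0]},{"grip":6,"dp":[-2,-7,7.5],"rotation":[0.22,0,0]},{"grip":6,"dp":[-2.5,-9.7,11],"rotation":[0.34,0,0]},{"grip":6,"dp":[-2.5,-12.4,14.1],"rotation":[0.46,0,0]},{"grip":6,"dp":[-2.5,-15,17],"rotation":[0.58,0,0]}]' 40
python3 go.py .5455 .0472 .27 -26
```

```text
time: 0.52
tool_pos: [0.3384, 0.4454, 0.2701]
tcp_rot: [0.743, 1.44, -0.743]
wrist_force: [-0.1, 1.0, 0.5]
width: 0.7
t 0.52 pos [0.3384 0.4454 0.2701] w 0.7 F [-0.13  0.98  0.47] dp_cm [ 1.000e-02 -6.190e+00  4.446e+01] rot [ 1.072e+00 -0.000e+00 -1.000e-03]
```

```bash

python3 -m creep '[{"grip":6,"dp":[0,-0.5,4],"rotation":[0.11,0,0]},{"grip":6,"dp":[0,-1.1,8],"rotation":[0.23,0,0]},{"grip":6,"dp":[0,-1.7,12],"rotation":[0.35,0,0]},{"grip":6,"dp":[0,-2.2,16],"rotation":[0.47,0,0]},{"grip":6,"dp":[0,-2.8,20],"rotation":[0.58,0,0]}]'
python3 go.py .5455 .0472 .27 -26
```

```text
time: 0.93
tool_pos: [0.4321, 0.2662, 0.2696]
tcp_rot: [1.181, 1.227, -1.182]
wrist_force: [0.5, -0.1, 0.3]
width: 0.704
t 0.93 pos [0.4321 0.2662 0.2696] w 0.704 F [ 0.48 -0.08  0.32] dp_cm [-0.04 10.51 22.31] rot [0.491 0.    0.   ]
```

```bash

python3 -m creep '[{"grip":6,"dp":[0,1.6,3.5],"rotation":[0.1,0,0]},{"grip":6,"dp":[0,3.3,7],"rotation":[0.2,0,0]},{"grip":6,"dp":[0,4.9,10.5],"rotation":[0.3,0,0]},{"grip":6,"dp":[0,6.6,14],"rotation":[0.4,0,0]},{"grip":6,"dp":[0,8.2,17.5],"rotation":[0.49,0,0]}]'
python3 go.py .5455 .0472 .27 -26
python3 -m creep '[{"grip":6,"dp":[0,0,0],"rotation":[0,0,0]}]'
python3 go.py .5455 .0472 .27 -26
```

```text
time: 1.35
tool_pos: [0.5216, 0.0949, 0.2696]
tcp_rot: [1.534, 0.96, -1.534]
wrist_force: [0.2, 0.3, -0.3]
width: 0.705
t 1.35 pos [0.5216 0.0949 0.2696] w 0.705 F [ 0.22  0.33 -0.35] dp_cm [-0.04  4.23  3.25] rot [0.002 0.    0.   ]
time: 1.43
tool_pos: [0.5235, 0.0911, 0.2695]
tcp_rot: [1.535, 0.954, -1.537]
wrist_force: [0.6, 0.3, -0.1]
width: 0.701
t 1.43 pos [0.5235 0.0911 0.2695] w 0.701 F [ 0.6   0.28 -0.07] dp_cm [-0.04  3.91  2.98] rot [-0.002  0.003 -0.002]
```

```bash

python3 -m creep '[{"grip":6,"dp":[0,2,1.5],"rotation":[0,0,0]},{"grip":6,"dp":[0,3.9,3],"rotation":[0,0,0]},{"grip":6,"dp":[0,3.9,3],"rotation":[0,0,0]}]'
python3 go.py .5455 .0472 .191 -26; python3 - <<'E'
from h import *
for n in("top","scene"):
    p,d=bot.read_camera(n); cv2.imwrite(f"pics/{n}1.png",p[:,:,::-1]); np.save(f"{n}1.npy",d)
    a=p[160:310,215:365] if n=="top" else p[140:310,250:420]
    cv2.imwrite(f"pics/{n}1z.png",cv2.resize(a[:,:,::-1],(600,600),interpolation=cv2.INTER_CUBIC))
E
```

```text
time: 1.68
tool_pos: [0.5446, 0.05, 0.2693]
tcp_rot: [1.531, 0.96, -1.532]
wrist_force: [-0.4, 0.4, 0.8]
width: 0.701
t 1.68 pos [0.5446 0.05   0.2693] w 0.701 F [-0.4   0.44  0.82] dp_cm [7.83 0.2  0.2 ] rot [ 0.005  0.002 -0.001]
```

View pics/top1z.png

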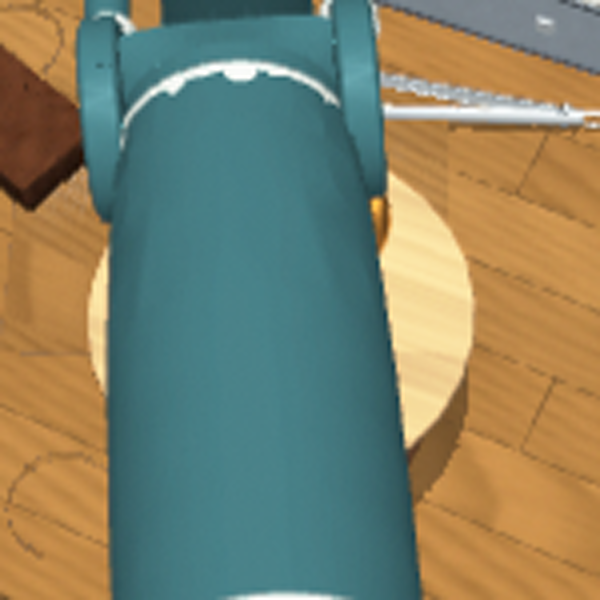

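View pics/scene1z.png

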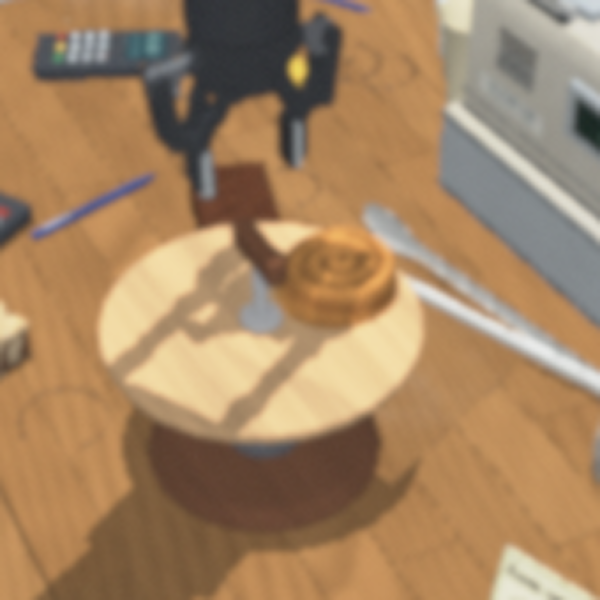

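The top camera is blocked by the forearm. The scene view shows the fingers straddling the bar (zoomed at about (260,250)), with the pastry clear. I'll lower over it.

```bash

python3 -m creep '[{"grip":6,"dp":[1.5,0,0.1],"rotation":[0,0,0]},{"grip":6,"dp":[3.5,0,0.1],"rotation":[0,0,0]},{"grip":6,"dp":[5.5,0,0.1],"rotation":[0,0,0]},{"grip":6,"dp":[7,0,0.1],"rotation":[0,0,0]},{"grip":6,"dp":[7.7,0,0.1],"rotation":[0,0,0]}]'
python3 -m creep '[{"grip":6,"dp":[0,0,0],"rotation":[0,0,0]},{"grip":6,"dp":[0,0,0],"rotation":[0,0,0]}]'
python3 go.py .5455 .0472 .191 -26; python3 - <<'E'
from h import *
for n in("scene",):
    p,d=bot.read_camera(n); np.save(f"{n}2.npy",d)
    a=p[140:310,250:420]
    cv2.imwrite(f"pics/{n}2z.png",cv2.resize(a[:,:,::-1],(600,600),interpolation=cv2.INTER_CUBIC))
E
```

```text
time: 2.2
tool_pos: [0.5407, 0.0533, 0.1901]
tcp_rot: [1.527, 0.967, -1.533]
wrist_force: [-0.3, 0.2, -0.7]
width: 0.7
time: 2.37
tool_pos: [0.5427, 0.0528, 0.1929]
tcp_rot: [1.529, 0.965, -1.53]
wrist_force: [-0.2, -0.6, -0.1]
width: 0.702
t 2.37 pos [0.5427 0.0528 0.1929] w 0.702 F [-0.2  -0.55 -0.07] dp_cm [0.19 0.49 0.39] rot [0.008 0.    0.001]
```

View pics/scene2z.png

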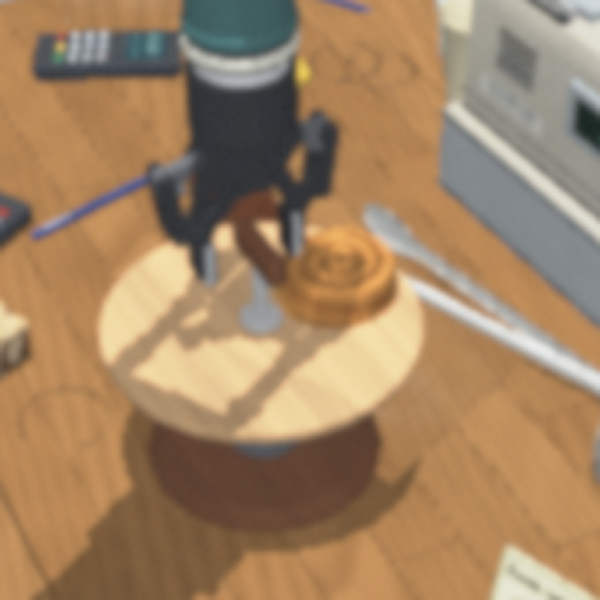

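```bash

python3 -m creep '[{"grip":6,"dp":[0.1,0.3,0.2],"rotation":[0,0,0]},{"grip":6,"dp":[0.2,0.5,0.4],"rotation":[0,0,0]},{"grip":6,"dp":[0.2,0.5,0.4],"rotation":[0,0,0]}]'
for i in 1 2 3; do python3 go.py .5455 .0472 .191 -26
python3 -m creep '[{"grip":6,"dp":[0,0,0],"rotation":[0,0,0]}]' >/dev/null; done;python3 go.py .5455 .0472 .191 -26;
```

```text
time: 2.67
tool_pos: [0.5466, 0.0458, 0.1917]
tcp_rot: [1.531, 0.962, -1.529]
wrist_force: [0.5, 0.3, -0.7]
width: 0.705
t 2.67 pos [0.5466 0.0458 0.1917] w 0.705 F [ 0.49  0.26 -0.66] dp_cm [ 0.07 -0.16 -0.08] rot [ 0.006 -0.001 -0.002]
t 2.75 pos [0.5463 0.046  0.1915] w 0.705 F [-0.08  0.21 -0.07] dp_cm [ 0.05 -0.12 -0.08] rot [ 0.006 -0.    -0.001]
t 2.83 pos [0.5461 0.0461 0.1912] w 0.706 F [-0.7   0.46  0.11] dp_cm [ 0.02 -0.1  -0.08] rot [ 0.006 -0.    -0.   ]
t 2.92 pos [0.5459 0.0462 0.1911] w 0.702 F [-0.25  0.26 -0.24] dp_cm [ 0.01 -0.08 -0.08] rot [ 0.006 -0.    -0.   ]
```

```bash

python3 -m creep '[{"grip":4,"dp":[0,0,0],"rotation":[0,0,0]},{"grip":2.4,"dp":[0,0,0],"rotation":[0,0,0]},{"grip":2.4,"dp":[0,0,0],"rotation":[0,0,0]},{"grip":2.4,"dp":[0,0,0],"rotation":[0,0,0]}]' 30
python3 -m creep '[{"grip":1.2,"dp":[0,0,0],"rotation":[0,0,0]},{"grip":1,"dp":[0,0,0],"rotation":[0,0,0]},{"grip":0.8,"dp":[0,0,0],"rotation":[0,0,0]},{"grip":0.8,"dp":[0,0,0],"rotation":[0,0,0]},{"grip":0.8,"dp":[0,0,0],"rotation":[0,0,0]}]' 30
python3 go.py .5455 .0472 .191 -26
```

```text
time: 3.25
tool_pos: [0.5458, 0.0463, 0.1909]
tcp_rot: [1.53, 0.964, -1.53]
wrist_force: [1.0, -0.1, -0.5]
width: 0.273
time: 3.67
tool_pos: [0.5471, 0.0457, 0.191]
tcp_rot: [1.531, 0.961, -1.528]
wrist_force: [4.0, -1.5, -2.5]
width: 0.182
t 3.67 pos [0.5471 0.0457 0.191 ] w 0.182 F [ 3.96 -1.49 -2.52] dp_cm [ 0.   -0.21 -0.07] rot [ 0.007 -0.    -0.003]
```

Gripped: the opening is about 15.5 mm. I'll ease the lateral preload and start lifting, reading the force at each step.

```bash
cat > f.py <<'E'
from workcell import bot
s=bot.read_state(); print("t %.2f lift %.2f mm Fz %.2f Fxy %.1f %.1f w %.3f"%(s['time'],(s['tool_pos'][2]-.1909)*1e3,s['wrist_force'][2],*s['wrist_force'][:2],s['width']))
E
python3 -m creep '[{"grip":0.8,"dp":[-0.1,0.1,0],"rotation":[0,0,0]},{"grip":0.8,"dp":[-0.2,0.1,0],"rotation":[0,0,0]}]' 60 >/dev/null; python3 f.py
python3 -m creep '[{"grip":0.8,"dp":[-0.1,0,0],"rotation":[0,0,0]},{"grip":0.8,"dp":[-0.2,0,0],"rotation":[0,0,0]}]' >/dev/null; python3 f.py
python3 -m creep '[{"grip":0.8,"dp":[-0.1,0,0],"rotation":[0,0,0]},{"grip":0.8,"dp":[-0.2,0,0],"rotation":[0,0,0]}]' >/dev/null; python3 f.py
python3 -m creep '[{"grip":0.8,"dp":[-0.1,0,0],"rotation":[0,0,0]},{"grip":0.8,"dp":[-0.2,0,0],"rotation":[0,0,0]}]' >/dev/null; python3 f.py
python3 -m creep '[{"grip":0.8,"dp":[-0.1,0,0],"rotation":[0,0,0]}]' >/dev/null; python3 f.py
python3 -m creep '[{"grip":0.8,"dp":[-0.1,0,0],"rotation":[0,0,0]}]' >/dev/null; python3 f.py
python3 -m creep '[{"grip":0.8,"dp":[-0.1,0,0],"rotation":[0,0,0]}]' >/dev/null; python3 f.py
```

```text
t 3.83 lift 1.25 mm Fz -6.55 Fxy 5.3 -1.6 w 0.176
t 4.00 lift 3.40 mm Fz -6.55 Fxy 3.9 -1.3 w 0.175
t 4.17 lift 5.44 mm Fz -5.65 Fxy 4.7 -1.8 w 0.179
t 4.33 lift 7.43 mm Fz -5.64 Fxy 6.3 -1.5 w 0.177
t 4.42 lift 8.42 mm Fz -5.63 Fxy 4.5 -0.7 w 0.175
t 4.50 lift 9.40 mm Fz -6.47 Fxy 5.0 -0.4 w 0.173
t 4.58 lift 10.44 mm Fz -6.23 Fxy 4.2 -0.5 w 0.176
```

```bash

python3 -m creep '[{"grip":0.8,"dp":[-0.1,0.1,0],"rotation":[0,0,0]}]' >/dev/null; python3 f.py
python3 -m creep '[{"grip":0.8,"dp":[-0.1,0,0],"rotation":[0,0,0]}]' >/dev/null; python3 f.py
python3 -m creep '[{"grip":0.8,"dp":[-0.1,0,0],"rotation":[0,0,0]}]' >/dev/null; python3 f.py
python3 -m creep '[{"grip":0.8,"dp":[-0.1,0,0],"rotation":[0,0,0]}]' >/dev/null; python3 f.py
python3 -m creep '[{"grip":0.8,"dp":[-0.1,0,0],"rotation":[0,0,0]}]' >/dev/null; python3 f.py
python3 -m creep '[{"grip":0.8,"dp":[-0.1,0,0],"rotation":[0,0,0]}]' >/dev/null; python3 f.py
python3 -m creep '[{"grip":0.8,"dp":[-0.1,0,0],"rotation":[0,0,0]}]' >/dev/null; python3 f.py
python3 -m creep '[{"grip":0.8,"dp":[-0.1,0,0],"rotation":[0,0,0]}]' >/dev/null; python3 f.py
```

```text
t 4.67 lift 11.19 mm Fz -5.91 Fxy 0.9 2.4 w 0.180
t 4.75 lift 12.13 mm Fz -6.53 Fxy 2.9 1.1 w 0.178
t 4.83 lift 13.31 mm Fz -5.78 Fxy 2.4 -0.4 w 0.176
t 4.92 lift 14.48 mm Fz -6.84 Fxy 2.6 1.7 w 0.175
t 5.00 lift 15.66 mm Fz -5.68 Fxy 1.2 1.6 w 0.174
t 5.08 lift 16.75 mm Fz -5.72 Fxy 1.2 1.9 w 0.175
t 5.17 lift 17.79 mm Fz -6.91 Fxy 0.3 2.0 w 0.175
t 5.25 lift 18.85 mm Fz -7.27 Fxy 0.4 2.3 w 0.174
```

```bash

python3 -m creep '[{"grip":0.8,"dp":[-0.1,0,0],"rotation":[0,0,0]}]' >/dev/null; python3 f.py
python3 -m creep '[{"grip":0.8,"dp":[-0.1,0,0],"rotation":[0,0,0]}]' >/dev/null; python3 f.py
python3 -m creep '[{"grip":0.8,"dp":[-0.1,0,0],"rotation":[0,0,0]}]' >/dev/null; python3 f.py
python3 -m creep '[{"grip":0.8,"dp":[-0.1,0,0],"rotation":[0,0,0]}]' >/dev/null; python3 f.py
python3 -m creep '[{"grip":0.8,"dp":[-0.1,0,0],"rotation":[0,0,0]}]' >/dev/null; python3 f.py
python3 -m creep '[{"grip":0.8,"dp":[-0.1,0,0],"rotation":[0,0,0]}]' >/dev/null; python3 f.py
```

```text
t 5.33 lift 19.87 mm Fz -6.71 Fxy 0.0 3.1 w 0.178
t 5.42 lift 20.84 mm Fz -5.71 Fxy -0.0 2.7 w 0.174
t 5.50 lift 21.85 mm Fz -6.47 Fxy -1.1 2.5 w 0.181
t 5.58 lift 22.83 mm Fz -5.89 Fxy -2.1 2.7 w 0.175
t 5.67 lift 23.84 mm Fz -5.79 Fxy -2.0 3.5 w 0.175
t 5.75 lift 24.84 mm Fz -6.34 Fxy -1.8 4.6 w 0.179
```

```bash

python3 -m creep '[{"grip":0.8,"dp":[-0.1,-0.1,-0.1],"rotation":[0,0,0]}]' >/dev/null; python3 f.py
python3 -m creep '[{"grip":0.8,"dp":[-0.1,0,0],"rotation":[0,0,0]}]' >/dev/null; python3 f.py
python3 -m creep '[{"grip":0.8,"dp":[-0.1,0,0],"rotation":[0,0,0]}]' >/dev/null; python3 f.py
python3 -m creep '[{"grip":0.8,"dp":[-0.1,0,0],"rotation":[0,0,0]}]' >/dev/null; python3 f.py
python3 -m creep '[{"grip":0.8,"dp":[-0.1,0,0],"rotation":[0,0,0]}]' >/dev/null; python3 f.py
python3 -m creep '[{"grip":0.8,"dp":[-0.1,0,0],"rotation":[0,0,0]}]' >/dev/null; python3 f.py
python3 -m creep '[{"grip":0.8,"dp":[-0.1,0,0],"rotation":[0,0,0]}]' >/dev/null; python3 f.py
python3 -m creep '[{"grip":0.8,"dp":[-0.1,0,0],"rotation":[0,0,0]}]' >/dev/null; python3 f.py
```

```text
t 5.83 lift 25.94 mm Fz -5.65 Fxy 0.6 -5.1 w 0.176
t 5.92 lift 27.03 mm Fz -5.82 Fxy 0.2 -2.2 w 0.173
t 6.00 lift 28.05 mm Fz -6.69 Fxy -0.7 -3.7 w 0.178
t 6.08 lift 29.03 mm Fz -6.40 Fxy -0.8 -3.8 w 0.178
t 6.17 lift 30.06 mm Fz -7.16 Fxy -0.6 -4.5 w 0.179
t 6.25 lift 31.01 mm Fz -6.22 Fxy -0.7 -5.2 w 0.173
t 6.33 lift 32.03 mm Fz -6.00 Fxy -1.3 -5.8 w 0.173
t 6.42 lift 33.06 mm Fz -5.98 Fxy -1.0 -6.2 w 0.174
```

```bash

python3 -m creep '[{"grip":0.8,"dp":[-0.1,0,0.07],"rotation":[0,0,0]}]' >/dev/null; python3 f.py
python3 -m creep '[{"grip":0.8,"dp":[-0.1,0,0],"rotation":[0,0,0]}]' >/dev/null; python3 f.py
python3 -m creep '[{"grip":0.8,"dp":[-0.1,0,0],"rotation":[0,0,0]}]' >/dev/null; python3 f.py
python3 -m creep '[{"grip":0.8,"dp":[-0.1,0,0],"rotation":[0,0,0]}]' >/dev/null; python3 f.py
python3 -m creep '[{"grip":0.8,"dp":[-0.1,0,0],"rotation":[0,0,0]}]' >/dev/null; python3 f.py
python3 -m creep '[{"grip":0.8,"dp":[-0.1,0,0],"rotation":[0,0,0]}]' >/dev/null; python3 f.py
```

```text
t 6.50 lift 33.72 mm Fz -13.55 Fxy 3.0 -1.9 w 0.178
t 6.58 lift 34.15 mm Fz -13.87 Fxy 3.5 -3.1 w 0.176
t 6.67 lift 34.97 mm Fz -14.67 Fxy 4.0 -4.7 w 0.179
t 6.75 lift 35.82 mm Fz -14.35 Fxy 3.6 -3.9 w 0.181
t 6.83 lift 36.69 mm Fz -15.60 Fxy 4.6 -3.5 w 0.178
t 6.92 lift 37.83 mm Fz -9.77 Fxy 3.0 -3.8 w 0.178
```

```bash

python3 -m creep '[{"grip":0.8,"dp":[-0.1,0,0],"rotation":[0,0,0]}]' >/dev/null; python3 f.py
python3 -m creep '[{"grip":0.8,"dp":[-0.1,0,0],"rotation":[0,0,0]}]' >/dev/null; python3 f.py
python3 -m creep '[{"grip":0.8,"dp":[-0.1,0,0],"rotation":[0,0,0]}]' >/dev/null; python3 f.py
python3 -m creep '[{"grip":0.8,"dp":[-0.1,0,0],"rotation":[0,0,0]}]' >/dev/null; python3 f.py

```

```text
t 7.00 lift 39.47 mm Fz -3.85 Fxy 1.3 -4.7 w 0.180
t 7.08 lift 41.49 mm Fz -5.82 Fxy 0.3 -4.2 w 0.181
t 7.17 lift 42.68 mm Fz -7.00 Fxy 1.2 -5.1 w 0.175
t 7.25 lift 43.57 mm Fz -12.50 Fxy 1.3 -5.1 w 0.177
```

The first click finished around 41 mm of lift, and the ramp toward the second has started at about 43.5 mm.

```bash

python3 -m creep '[{"grip":0.8,"dp":[-0.1,0,0],"rotation":[0,0,0]}]' >/dev/null; python3 f.py
python3 -m creep '[{"grip":0.8,"dp":[-0.1,0,0],"rotation":[0,0,0]}]' >/dev/null; python3 f.py
python3 -m creep '[{"grip":0.8,"dp":[-0.1,0,0],"rotation":[0,0,0]}]' >/dev/null; python3 f.py
python3 -m creep '[{"grip":0.8,"dp":[-0.1,0,0],"rotation":[0,0,0]}]' >/dev/null; python3 f.py

```

```text
t 7.33 lift 43.82 mm Fz -12.75 Fxy 3.1 -4.4 w 0.180
t 7.42 lift 44.43 mm Fz -14.41 Fxy 3.8 -6.0 w 0.179
t 7.50 lift 45.12 mm Fz -14.56 Fxy 3.9 -5.1 w 0.174
t 7.58 lift 45.94 mm Fz -15.13 Fxy 4.7 -4.8 w 0.179
```

```bash

python3 -m creep '[{"grip":0.8,"dp":[-0.1,0,0],"rotation":[0,0,0]}]' >/dev/null; python3 f.py
python3 -m creep '[{"grip":0.8,"dp":[-0.1,0,0],"rotation":[0,0,0]}]' >/dev/null; python3 f.py
python3 -m creep '[{"grip":0.8,"dp":[-0.1,0,0],"rotation":[0,0,0]}]' >/dev/null; python3 f.py

```

```text
t 7.67 lift 46.83 mm Fz -14.98 Fxy 4.7 -4.3 w 0.178
t 7.75 lift 48.08 mm Fz -9.20 Fxy 3.0 -5.3 w 0.177
t 7.83 lift 49.78 mm Fz -5.88 Fxy 0.3 -5.2 w 0.174
```

```bash

python3 -m creep '[{"grip":0.8,"dp":[-0.1,0,0],"rotation":[0,0,0]}]' >/dev/null; python3 f.py
python3 -m creep '[{"grip":0.8,"dp":[-0.1,0,0.05],"rotation":[0,0,0]}]' >/dev/null; python3 f.py
python3 -m creep '[{"grip":0.8,"dp":[-0.1,0,0],"rotation":[0,0,0]}]' >/dev/null; python3 f.py

```

```text
t 7.92 lift 51.58 mm Fz -6.49 Fxy 0.2 -4.6 w 0.178
t 8.00 lift 52.79 mm Fz -5.97 Fxy 1.2 -1.9 w 0.175
t 8.08 lift 53.57 mm Fz -10.74 Fxy 4.0 -3.7 w 0.178
```

```bash

python3 -m creep '[{"grip":0.8,"dp":[-0.1,0,0],"rotation":[0,0,0]}]' >/dev/null; python3 f.py
python3 -m creep '[{"grip":0.8,"dp":[-0.1,0,0],"rotation":[0,0,0]}]' >/dev/null; python3 f.py
python3 -m creep '[{"grip":0.8,"dp":[-0.1,0,0],"rotation":[0,0,0]}]' >/dev/null; python3 f.py

```

```text
t 8.17 lift 53.77 mm Fz -12.82 Fxy 5.1 -3.9 w 0.176
t 8.25 lift 54.28 mm Fz -13.81 Fxy 4.8 -2.3 w 0.176
t 8.33 lift 54.98 mm Fz -14.37 Fxy 5.5 -4.0 w 0.172
```

```bash

python3 -m creep '[{"grip":0.8,"dp":[-0.1,0,0],"rotation":[0,0,0]}]' >/dev/null; python3 f.py
python3 -m creep '[{"grip":0.8,"dp":[-0.1,0,0],"rotation":[0,0,0]}]' >/dev/null; python3 f.py
python3 -m creep '[{"grip":0.8,"dp":[-0.1,0,0],"rotation":[0,0,0]}]' >/dev/null; python3 f.py

```

```text
t 8.42 lift 55.81 mm Fz -14.48 Fxy 4.7 -3.2 w 0.175
t 8.50 lift 56.63 mm Fz -15.07 Fxy 7.3 -4.2 w 0.179
t 8.58 lift 57.71 mm Fz -10.27 Fxy 4.3 -4.3 w 0.177
```

```bash

python3 -m creep '[{"grip":0.8,"dp":[-0.1,0,0],"rotation":[0,0,0]}]' >/dev/null; python3 f.py
python3 -m creep '[{"grip":0.8,"dp":[-0.05,0,0],"rotation":[0,0,0]}]' >/dev/null; python3 f.py
python3 -m creep '[{"grip":0.8,"dp":[0,0,0],"rotation":[0,0,0]}]' >/dev/null; python3 f.py

```

```text
t 8.67 lift 59.34 mm Fz -4.42 Fxy 3.2 -2.6 w 0.176
t 8.75 lift 60.93 mm Fz -6.28 Fxy 1.5 -3.4 w 0.172
t 8.83 lift 61.66 mm Fz 0.54 Fxy 0.3 -3.5 w 0.177
```

```bash

python3 -m creep '[{"grip":0.8,"dp":[0,0,0],"rotation":[0,0,0]}]' >/dev/null; python3 f.py
python3 -m creep '[{"grip":0.8,"dp":[0,0,0],"rotation":[0,0,0]}]' >/dev/null; python3 f.py
python3 -m creep '[{"grip":0.8,"dp":[0,0,0],"rotation":[0,0,0]}]' >/dev/null; python3 f.py

```

```text
t 8.92 lift 62.14 mm Fz 1.45 Fxy 0.0 -3.0 w 0.177
t 9.00 lift 62.19 mm Fz 2.97 Fxy -1.2 -4.4 w 0.179
t 9.08 lift 62.17 mm Fz 3.93 Fxy -1.2 -3.8 w 0.182
```

The third click is done and the ratchet now carries at about 62.2 mm. The arm is pressing slightly (about 4 N), so I'll unload it before opening.

```bash

python3 -m creep '[{"grip":0.8,"dp":[-0.05,0,0],"rotation":[0,0,0]}]' >/dev/null; python3 f.py
python3 -m creep '[{"grip":0.8,"dp":[0,0,0],"rotation":[0,0,0]}]' >/dev/null; python3 f.py
python3 -m creep '[{"grip":0.8,"dp":[0,0,0],"rotation":[0,0,0]}]' >/dev/null; python3 f.py

```

```text
t 9.17 lift 62.19 mm Fz 1.85 Fxy 0.6 -3.4 w 0.180
t 9.25 lift 62.16 mm Fz 4.95 Fxy -1.0 -3.4 w 0.179
t 9.33 lift 62.13 mm Fz 6.12 Fxy -0.6 -4.1 w 0.178
```

```bash

python3 -m creep '[{"grip":0.8,"dp":[-0.1,0,0.04],"rotation":[0,0,0]}]' >/dev/null; python3 f.py
python3 -m creep '[{"grip":0.8,"dp":[0,0,0],"rotation":[0,0,0]}]' >/dev/null; python3 f.py

```

```text
t 9.42 lift 62.34 mm Fz -3.24 Fxy 3.0 -1.5 w 0.178
t 9.50 lift 62.21 mm Fz 2.03 Fxy 2.1 -0.8 w 0.180
```

Balanced: the wrist load is close to zero, so the ratchet is carrying the weight. I'll release now, opening gently.

```bash

python3 -m creep '[{"grip":1.8,"dp":[-0.02,0,0],"rotation":[0,0,0]},{"grip":3,"dp":[-0.02,0,0],"rotation":[0,0,0]},{"grip":4,"dp":[-0.02,0,0],"rotation":[0,0,0]},{"grip":4,"dp":[-0.02,0,0],"rotation":[0,0,0]},{"grip":4,"dp":[-0.02,0,0],"rotation":[0,0,0]}]' >/dev/null; python3 f.py
python3 -m creep '[{"grip":4,"dp":[0,0,0],"rotation":[0,0,0]},{"grip":4,"dp":[0,0,0],"rotation":[0,0,0]},{"grip":4,"dp":[0,0,0],"rotation":[0,0,0]},{"grip":4,"dp":[0,0,0],"rotation":[0,0,0]},{"grip":4,"dp":[0,0,0],"rotation":[0,0,0]}]' >/dev/null; python3 f.py
python3 go.py .5455 .0472 .30 -26
python3 - <<'E'
from h import *
for n in("scene",):
    p,d=bot.read_camera(n); np.save(f"{n}3.npy",d)
    a=p[100:310,230:440]
    cv2.imwrite(f"pics/{n}3z.png",cv2.resize(a[:,:,::-1],(600,600),interpolation=cv2.INTER_CUBIC))
    W=cloud(n,d); dd=np.hypot(W[...,0]-.5455,W[...,1]-.0472)<.118; z=W[...,2][dd]; h,e=np.histogram(z,np.arange(.12,.25,.004)); print(e[h.argmax()],np.median(z[abs(z-e[h.argmax()])<.008]))
E
```

```text
t 9.92 lift 61.88 mm Fz -0.21 Fxy 0.1 -0.4 w 0.472
t 10.33 lift 62.20 mm Fz -0.05 Fxy -0.0 -1.0 w 0.463
t 10.33 pos [0.5465 0.0453 0.2531] w 0.463 F [-0.03 -1.04 -0.05] dp_cm [-4.69 -0.17 -0.13] rot [ 0.007 -0.    -0.   ]
0.19200000000000006 0.19491594030061296
```

View pics/scene3z.png

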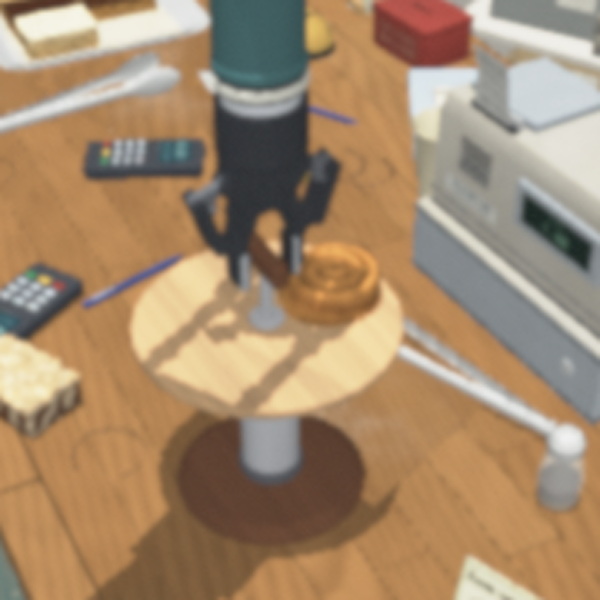

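The platform holds at about 0.1945 m (62 mm of lift), the fingers are off the bar, and the pastry is upright (zoomed at about (335,280)). Next: straight up and away, then over to the card.

```bash

python3 -m creep '[{"grip":4,"dp":[-1,0,0],"rotation":[0,0,0]},{"grip":4,"dp":[-2.5,0,0],"rotation":[0,0,0]},{"grip":4,"dp":[-4,0,0],"rotation":[0,0,0]},{"grip":4,"dp":[-5.5,0,0],"rotation":[0,0,0]},{"grip":4,"dp":[-7,0,0],"rotation":[0,0,0]}]' 30 >/dev/null; python3 f.py
python3 go.py .4985 -.2285 .20 -8
```

```text
t 10.80 lift 133.76 mm Fz 0.08 Fxy -0.0 0.1 w 0.470
t 10.8 pos [0.5466 0.0453 0.3247] w 0.47 F [-0.04  0.07  0.08] dp_cm [12.46  7.49 26.77] rot [-0.307 -0.    -0.001]
```

```bash

python3 -m creep '[{"grip":6,"dp":[0,0.8,3],"rotation":[-0.05,0,0]},{"grip":6,"dp":[0,1.9,6.8],"rotation":[-0.1,0,0]},{"grip":6,"dp":[0,3,10.6],"rotation":[-0.16,0,0]},{"grip":6,"dp":[1.5,4,14.3],"rotation":[-0.22,0,0]},{"grip":6,"dp":[3,5,18],"rotation":[-0.3,0,0]}]' >/dev/null
python3 go.py .4985 -.2285 .20 -8
```

```text
t 11.22 pos [ 0.5144 -0.1405  0.2954] w 0.706 F [ 0.98  0.07 -0.7 ] dp_cm [ 9.54 -0.36  8.93] rot [-0.004  0.001 -0.005]
```

```bash

python3 -m creep '[{"grip":6,"dp":[1.5,-0.1,2.7],"rotation":[0,0,0]},{"grip":6,"dp":[4,-0.2,5.4],"rotation":[0,0,0]},{"grip":6,"dp":[6.5,-0.4,8.1],"rotation":[0,0,0]},{"grip":6,"dp":[9.2,-0.4,8.6],"rotation":[0,0,0]},{"grip":6,"dp":[9.2,-0.4,8.6],"rotation":[0,0,0]}]' >/dev/null
python3 go.py .4985 -.2285 .11 -8
python3 - <<'E'
from h import *
for n in("top","scene"):
    p,d=bot.read_camera(n); np.save(f"{n}4.npy",d); np.save(n+"4rgb.npy",p)
    cv2.imwrite(f"pics/{n}4.png",p[:,:,::-1])
E
```

```text
t 11.63 pos [ 0.4934 -0.2234  0.1959] w 0.708 F [-0.95  1.   -1.  ] dp_cm [8.58 0.66 0.45] rot [-0.01  -0.003  0.009]
```

View pics/top4.png

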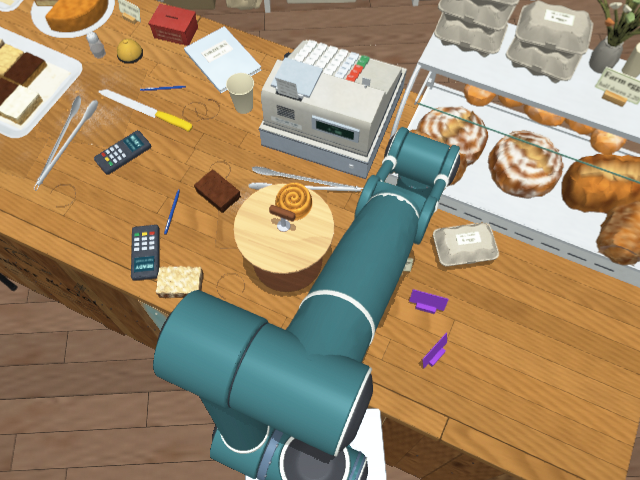

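View pics/scene4.png

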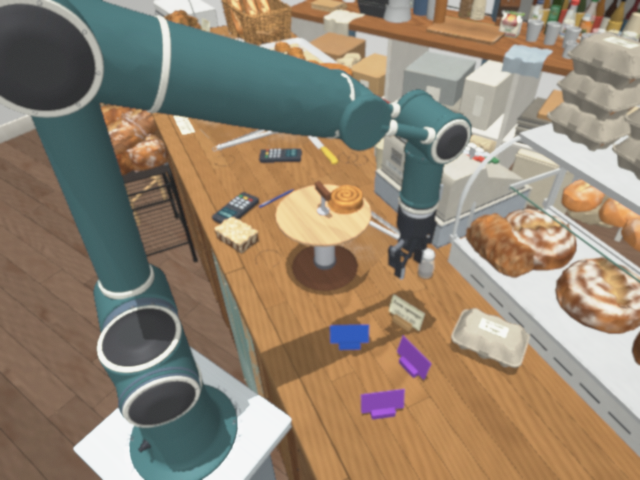

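The platform is still up, with the pastry in place at top (293,202). The card at scene (405,312) hasn't moved. Next I'll centre over it and lower in stages.

```bash

python3 -m creep '[{"grip":6,"dp":[2,0.5,0.4],"rotation":[0,0,0]},{"grip":6,"dp":[5,0.5,0.4],"rotation":[0,0,0]},{"grip":6,"dp":[7.5,0.5,0.4],"rotation":[0,0,0]},{"grip":6,"dp":[8.5,0.5,0.4],"rotation":[0,0,0]},{"grip":6,"dp":[8.5,0.5,0.4],"rotation":[0,0,0]}]' >/dev/null
python3 -m creep '[{"grip":6,"dp":[0,0,0],"rotation":[0,0,0]},{"grip":6,"dp":[0,0,0],"rotation":[0,0,0]},{"grip":6,"dp":[0,0,0],"rotation":[0,0,0]},{"grip":6,"dp":[0,0,0],"rotation":[0,0,0]}]' >/dev/null
python3 go.py .4985 -.2285 .019 -8
```

```text
t 12.48 pos [ 0.5029 -0.2284  0.1181] w 0.703 F [0.08 0.34 0.64] dp_cm [ 9.91 -0.46  0.07] rot [-0.007  0.001 -0.003]
```

```bash

python3 -m creep '[{"grip":6,"dp":[0,-0.4,0],"rotation":[0,0,0]},{"grip":6,"dp":[1,-0.4,0],"rotation":[0,0,0]},{"grip":6,"dp":[2.5,-0.4,0],"rotation":[0,0,0]},{"grip":6,"dp":[3,-0.4,0],"rotation":[0,0,0]},{"grip":6,"dp":[3,-0.4,0],"rotation":[0,0,0]}]' >/dev/null
python3 -m creep '[{"grip":6,"dp":[0,0,0],"rotation":[0,0,0]},{"grip":6,"dp":[0,0,0],"rotation":[0,0,0]}]' >/dev/null
python3 go.py .4985 -.2285 .019 -8
python3 - <<'E'
from h import *
p,d=bot.read_camera("scene")
cv2.imwrite("pics/s5z.png",cv2.resize(p[220:360,340:480,::-1],(600,600),interpolation=cv2.INTER_CUBIC))
E
```

```text
t 13.07 pos [ 0.4978 -0.2274  0.0863] w 0.702 F [-0.88 -0.65  0.46] dp_cm [6.73 0.08 0.1 ] rot [-0.007  0.    -0.   ]
```

View pics/s5z.png

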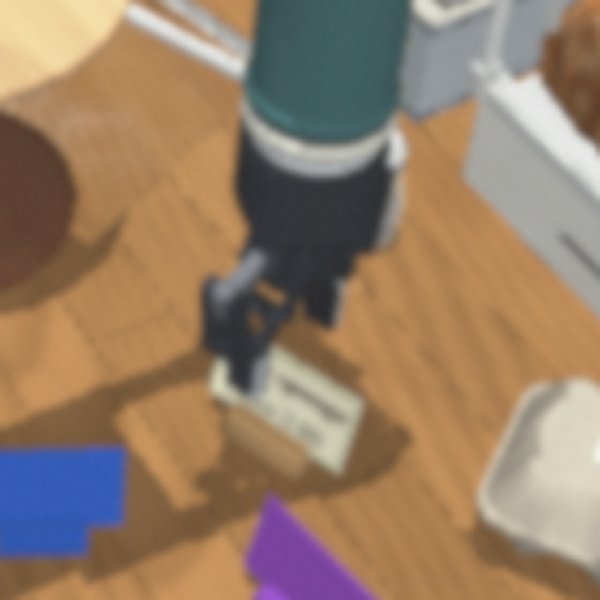

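The jaws straddle the card (zoomed at (285,410)), one finger in front and one behind. I'll lower to the block.

```bash

python3 -m creep '[{"grip":6,"dp":[1.5,0.05,0.1],"rotation":[0,0,0]},{"grip":6,"dp":[3,0.05,0.1],"rotation":[0,0,0]},{"grip":6,"dp":[4.2,0.05,0.1],"rotation":[0,0,0]},{"grip":6,"dp":[5.2,0.05,0.1],"rotation":[0,0,0]},{"grip":6,"dp":[5.9,0.05,0.1],"rotation":[0,0,0]}]' >/dev/null
python3 go.py .4985 -.2285 .019 -8
python3 -m creep '[{"grip":6,"dp":[0.2,0,0],"rotation":[0,0,0]},{"grip":6,"dp":[0.3,0,0],"rotation":[0,0,0]},{"grip":6,"dp":[0.3,0,0],"rotation":[0,0,0]},{"grip":6,"dp":[0.3,0,0],"rotation":[0,0,0]}]' >/dev/null
python3 go.py .4985 -.2285 .019 -8
```

```text
t 13.53 pos [ 0.4976 -0.2281  0.026 ] w 0.705 F [ 0.56 -0.01 -0.45] dp_cm [0.7  0.1  0.03] rot [-0.007 -0.     0.001]
t 13.87 pos [ 0.4985 -0.2286  0.0247] w 0.704 F [ 0.19 -0.59  0.18] dp_cm [ 0.57 -0.   -0.01] rot [-0.007  0.    -0.001]
```

```bash

python3 -m creep '[{"grip":5,"dp":[0.2,0,0],"rotation":[0,0,0]},{"grip":4,"dp":[0.5,0,0],"rotation":[0,0,0]},{"grip":3.6,"dp":[0.5,0,0],"rotation":[0,0,0]},{"grip":3.6,"dp":[0.5,0,0],"rotation":[0,0,0]}]' 20 >/dev/null
python3 go.py .4985 -.2285 .019 -8
python3 - <<'E'
from h import *
p,d=bot.read_camera("scene")
cv2.imwrite("pics/s6z.png",cv2.resize(p[220:360,340:480,::-1],(600,600),interpolation=cv2.INTER_CUBIC))
E
```

```text
t 14.2 pos [ 0.4978 -0.2282  0.019 ] w 0.424 F [ 0.36  0.98 -0.48] dp_cm [-0.01  0.08  0.02] rot [-0.007 -0.     0.   ]
```

View pics/s6z.png

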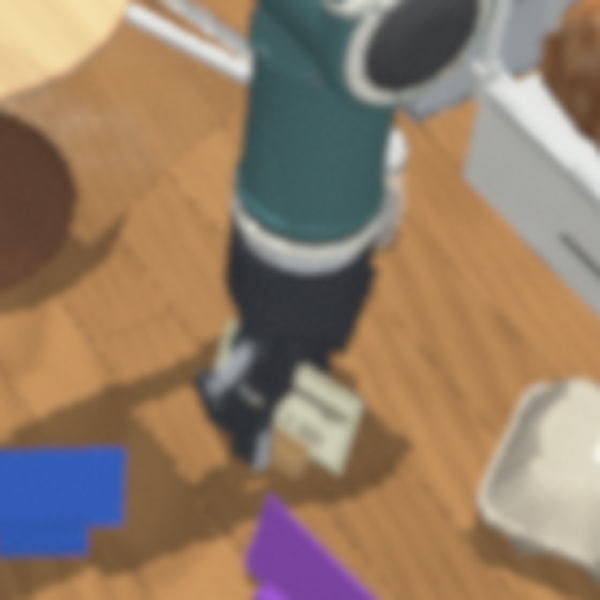

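The front finger is at the block and the card is upright. Squeezing gently now, then lifting.

```bash

python3 -m creep '[{"grip":3.1,"dp":[0,0,0],"rotation":[0,0,0]},{"grip":2.7,"dp":[0,0,0],"rotation":[0,0,0]},{"grip":2.3,"dp":[0,0,0],"rotation":[0,0,0]},{"grip":2.3,"dp":[0,0,0],"rotation":[0,0,0]},{"grip":2.3,"dp":[0,0,0],"rotation":[0,0,0]}]' 20 >/dev/null
python3 go.py .4985 -.2285 .019 -8
python3 -m creep '[{"grip":2.3,"dp":[0,0,0],"rotation":[0,0,0]},{"grip":2.3,"dp":[-0.3,0,0],"rotation":[0,0,0]},{"grip":2.3,"dp":[-0.8,0,0],"rotation":[0,0,0]},{"grip":2.3,"dp":[-1.5,0,0],"rotation":[0,0,0]},{"grip":2.3,"dp":[-2.5,0,0],"rotation":[0,0,0]}]' 30 >/dev/null
python3 go.py .4985 -.2285 .019 -8
python3 - <<'E'
from h import *
p,d=bot.read_camera("scene")
cv2.imwrite("pics/s7z.png",cv2.resize(p[200:340,340:480,::-1],(600,600),interpolation=cv2.INTER_CUBIC))
E
```

```text
t 14.67 pos [ 0.4982 -0.2284  0.0193] w 0.323 F [-0.31  0.46  1.04] dp_cm [0.03 0.03 0.  ] rot [-0.007  0.    -0.   ]
t 15.08 pos [ 0.4972 -0.2279  0.044 ] w 0.32 F [ 0.44 -0.31 -0.68] dp_cm [2.5  0.14 0.04] rot [-0.007 -0.001  0.002]
```

View pics/s7z.png

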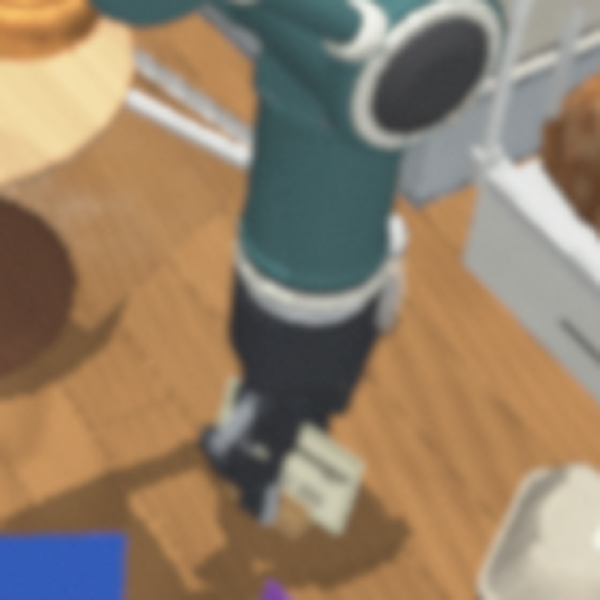

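The card is held by the block (27 mm opening) and lifted level. I'll raise it above bar height and carry it over.

```bash

python3 -m creep '[{"grip":2.3,"dp":[-2,0,0],"rotation":[0,0,0]},{"grip":2.3,"dp":[-5,0,0],"rotation":[0,0,0]},{"grip":2.3,"dp":[-8.5,0,0],"rotation":[0,0,0]},{"grip":2.3,"dp":[-12,0,0],"rotation":[0,0,0]},{"grip":2.3,"dp":[-15.5,0,0],"rotation":[0,0,0]}]' >/dev/null
python3 -m creep '[{"grip":2.3,"dp":[-3.5,0,0],"rotation":[0,0,0]},{"grip":2.3,"dp":[-7,0,0],"rotation":[0,0,0]},{"grip":2.3,"dp":[-10,0,0],"rotation":[0,0,0]},{"grip":2.3,"dp":[-12,0,0],"rotation":[0,0,0]},{"grip":2.3,"dp":[-13,0,0],"rotation":[0,0,0]}]' >/dev/null
python3 go.py .478 .08 .33 -26
```

```text
t 15.97 pos [ 0.4992 -0.229   0.3343] w 0.322 F [-0.26  0.15  0.83] dp_cm [  0.31  -6.63 -30.25] rot [ 0.307  0.001 -0.007]
```

```bash

python3 -m creep '[{"grip":2.3,"dp":[0,-0.5,-2.5],"rotation":[0.03,0,0]},{"grip":2.3,"dp":[0,-1.2,-5.5],"rotation":[0.07,0,0]},{"grip":2.3,"dp":[0,-2,-9],"rotation":[0.11,0,0]},{"grip":2.3,"dp":[0,-2.7,-12.5],"rotation":[0.15,0,0]},{"grip":2.3,"dp":[0,-3.5,-16],"rotation":[0.19,0,0]}]' >/dev/null
python3 go.py .478 .08 .33 -26
```

```text
t 16.38 pos [ 0.4859 -0.0635  0.3282] w 0.317 F [-0.22 -0.16 -0.63] dp_cm [ -0.17  -5.53 -13.27] rot [0.114 0.    0.001]
```

```bash

python3 -m creep '[{"grip":2.3,"dp":[-0.1,-1.4,-3.3],"rotation":[0.03,0,0]},{"grip":2.3,"dp":[-0.1,-2.7,-6.6],"rotation":[0.06,0,0]},{"grip":2.3,"dp":[-0.1,-4,-9.5],"rotation":[0.09,0,0]},{"grip":2.3,"dp":[-0.1,-4.9,-11.7],"rotation":[0.11,0,0]},{"grip":2.3,"dp":[-0.1,-5.2,-12.5],"rotation":[0.11,0,0]}]' >/dev/null
python3 -m creep '[{"grip":2.3,"dp":[0,0,0],"rotation":[0,0,0]},{"grip":2.3,"dp":[0,0,0],"rotation":[0,0,0]},{"grip":2.3,"dp":[0,0,0],"rotation":[0,0,0]},{"grip":2.3,"dp":[0,0,0],"rotation":[0,0,0]}]' >/dev/null
python3 go.py .478 .08 .33 -26
python3 - <<'E'
from h import *
p,d=bot.read_camera("scene"); W=cloud("scene",d)
cv2.imwrite("pics/s8z.png",cv2.resize(p[100:310,230:440,::-1],(600,600),interpolation=cv2.INTER_CUBIC))
m=(np.hypot(W[...,0]-.5455,W[...,1]-.0472)<.125)&(abs(W[...,2]-.1945)<.004)
print(m.sum(),np.median(W[m][:,2]),cv2.minEnclosingCircle(W[m][:,:2].astype(np.float32)))
E
```

```text
t 17.13 pos [0.4791 0.069  0.3299] w 0.316 F [ 0.67 -0.89 -0.42] dp_cm [-0.01 -0.58 -0.94] rot [0.005 0.001 0.   ]
3528 0.19479745256035333 ((0.5455948114395142, 0.04622683674097061), 0.12178882956504822)
```

View pics/s8z.png

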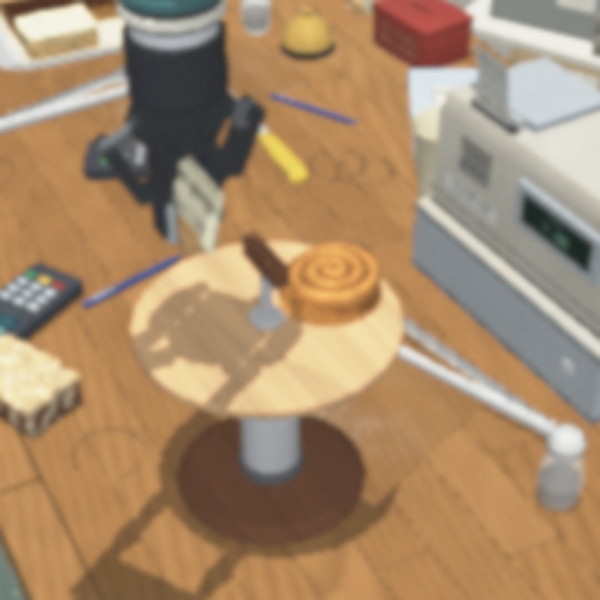

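The card is held upright at zoomed (195,200), on the free side, with the disc at 0.1948 m. I'll align and lower.

```bash

python3 -m creep '[{"grip":2.3,"dp":[0.5,-0.5,-0.9],"rotation":[0,0,0]},{"grip":2.3,"dp":[2.5,-0.5,-0.9],"rotation":[0,0,0]},{"grip":2.3,"dp":[5,-0.5,-0.9],"rotation":[0,0,0]},{"grip":2.3,"dp":[7.5,-0.5,-0.9],"rotation":[0,0,0]},{"grip":2.3,"dp":[9,-0.5,-0.9],"rotation":[0,0,0]}]' >/dev/null
python3 -m creep '[{"grip":2.3,"dp":[0.5,0,0],"rotation":[0,0,0]},{"grip":2.3,"dp":[0.5,0,0],"rotation":[0,0,0]},{"grip":2.3,"dp":[0.5,0,0],"rotation":[0,0,0]},{"grip":2.3,"dp":[0.5,0,0],"rotation":[0,0,0]}]' >/dev/null
python3 go.py .478 .08 .214 -26
python3 - <<'E'
from h import *
p,d=bot.read_camera("scene")
cv2.imwrite("pics/s9z.png",cv2.resize(p[100:310,230:440,::-1],(600,600),interpolation=cv2.INTER_CUBIC))
E
```

```text
t 17.93 pos [0.4795 0.0807 0.2366] w 0.319 F [-0.07 -0.16 -0.25] dp_cm [ 2.26 -0.11  0.13] rot [ 0.007 -0.001 -0.002]
```

View pics/s9z.png

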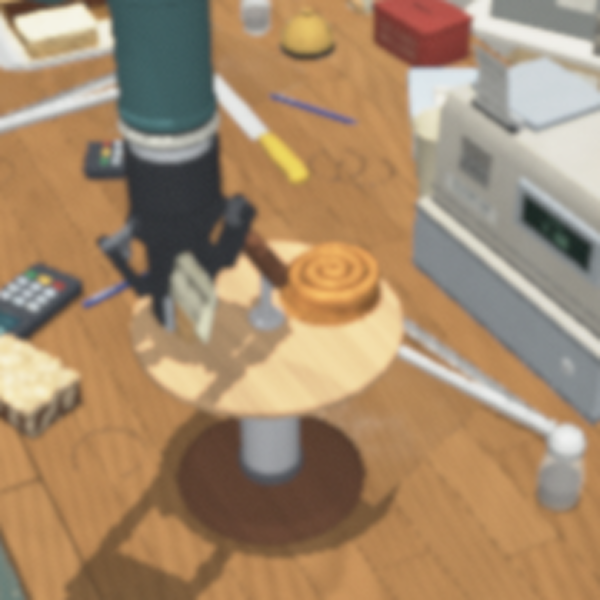

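The knuckle passes near the bar end (zoomed (245,225)), so I'll shift 7 mm outward for clearance before setting down slowly.

```bash

python3 -m creep '[{"grip":2.3,"dp":[0,-0.4,0.1],"rotation":[0,0,0]},{"grip":2.3,"dp":[0.4,-0.7,0.1],"rotation":[0,0,0]},{"grip":2.3,"dp":[0.9,-0.7,0.1],"rotation":[0,0,0]},{"grip":2.3,"dp":[1.3,-0.7,0.1],"rotation":[0,0,0]},{"grip":2.3,"dp":[1.5,-0.7,0.1],"rotation":[0,0,0]}]' >/dev/null; python3 f.py
python3 -m creep '[{"grip":2.3,"dp":[0,0,0],"rotation":[0,0,0]},{"grip":2.3,"dp":[0,0,0],"rotation":[0,0,0]},{"grip":2.3,"dp":[0,0,0],"rotation":[0,0,0]}]' >/dev/null; python3 go.py .4725 .083 .214 -26
python3 -m creep '[{"grip":2.3,"dp":[0.1,0,0],"rotation":[0,0,0]},{"grip":2.3,"dp":[0.2,0,0],"rotation":[0,0,0]},{"grip":2.3,"dp":[0.2,0,0],"rotation":[0,0,0]}]' >/dev/null; python3 go.py .4725 .083 .214 -26
```

```text
t 18.40 lift 28.24 mm Fz -0.18 Fxy 0.7 -0.4 w 0.320
t 18.65 pos [0.4718 0.0827 0.2201] w 0.322 F [-0.57 -0.6   0.7 ] dp_cm [ 0.61  0.05 -0.06] rot [ 0.007  0.    -0.   ]
t 18.9 pos [0.4717 0.0826 0.218 ] w 0.319 F [-0.65  0.63 -0.53] dp_cm [ 0.4   0.06 -0.07] rot [0.007 0.    0.   ]
```

```bash

python3 -m creep '[{"grip":2.3,"dp":[0.1,0,0],"rotation":[0,0,0]},{"grip":2.3,"dp":[0.2,0,0],"rotation":[0,0,0]}]' >/dev/null; python3 go.py .4725 .083 .214 -26
python3 -m creep '[{"grip":2.3,"dp":[0.05,0,0],"rotation":[0,0,0]},{"grip":2.3,"dp":[0.1,0,0],"rotation":[0,0,0]}]' >/dev/null; python3 f.py
python3 -m creep '[{"grip":2.3,"dp":[0.05,0,0],"rotation":[0,0,0]},{"grip":2.3,"dp":[0.05,0,0],"rotation":[0,0,0]}]' >/dev/null; python3 f.py
python3 -m creep '[{"grip":2.3,"dp":[0.05,0,0],"rotation":[0,0,0]},{"grip":2.3,"dp":[0.05,0,0],"rotation":[0,0,0]}]' >/dev/null; python3 f.py
```

```text
t 19.07 pos [0.4718 0.0827 0.2161] w 0.318 F [-0.39 -0.54 -0.48] dp_cm [ 0.21  0.05 -0.06] rot [ 0.007 -0.    -0.   ]
t 19.23 lift 24.06 mm Fz -0.40 Fxy 1.1 -0.0 w 0.320
t 19.40 lift 23.56 mm Fz 0.02 Fxy -0.3 1.2 w 0.319
t 19.57 lift 23.12 mm Fz -0.46 Fxy -0.8 0.1 w 0.319
```

```bash

python3 -m creep '[{"grip":2.3,"dp":[0.05,0,0],"rotation":[0,0,0]},{"grip":2.3,"dp":[0.05,0,0],"rotation":[0,0,0]}]' >/dev/null; python3 f.py
python3 -m creep '[{"grip":2.3,"dp":[0.05,0,0],"rotation":[0,0,0]},{"grip":2.3,"dp":[0.05,0,0],"rotation":[0,0,0]}]' >/dev/null; python3 f.py
python3 -m creep '[{"grip":2.3,"dp":[0,0,0],"rotation":[0,0,0]}]' >/dev/null; python3 f.py
```

```text
t 19.73 lift 22.60 mm Fz -0.07 Fxy 0.1 -0.7 w 0.321
t 19.90 lift 22.43 mm Fz 2.21 Fxy -0.7 -0.2 w 0.321
t 19.98 lift 22.40 mm Fz 0.34 Fxy -0.7 0.2 w 0.317
```

```bash

python3 -m creep '[{"grip":2.3,"dp":[0,0,0],"rotation":[0,0,0]},{"grip":2.3,"dp":[0,0,0],"rotation":[0,0,0]}]' >/dev/null; python3 f.py
python3 -m creep '[{"grip":2.3,"dp":[0.03,0,0],"rotation":[0,0,0]},{"grip":2.3,"dp":[0.03,0,0],"rotation":[0,0,0]}]' >/dev/null; python3 f.py
```

```text
t 20.15 lift 22.43 mm Fz 2.49 Fxy -1.8 0.5 w 0.320
t 20.32 lift 22.29 mm Fz 4.41 Fxy -2.3 -0.4 w 0.324
```

Contact, at about 4 N. I'll release slowly.

```bash

python3 -m creep '[{"grip":2.9,"dp":[0,0,0],"rotation":[0,0,0]},{"grip":3.1,"dp":[0,0,0],"rotation":[0,0,0]},{"grip":3.5,"dp":[0,0,0],"rotation":[0,0,0]},{"grip":4,"dp":[0,0,0],"rotation":[0,0,0]},{"grip":4,"dp":[0,0,0],"rotation":[0,0,0]}]' 20 >/dev/null; python3 f.py
python3 -m creep '[{"grip":4.4,"dp":[0,0,0],"rotation":[0,0,0]},{"grip":4.4,"dp":[0,0,0],"rotation":[0,0,0]},{"grip":4.4,"dp":[0,0,0],"rotation":[0,0,0]}]' >/dev/null; python3 f.py
python3 - <<'E'
from h import *
p,d=bot.read_camera("scene")
cv2.imwrite("pics/s10z.png",cv2.resize(p[100:310,230:440,::-1],(600,600),interpolation=cv2.INTER_CUBIC))
E
```

```text
t 20.73 lift 21.63 mm Fz -0.21 Fxy -0.5 1.0 w 0.470
t 20.98 lift 21.85 mm Fz 1.27 Fxy 0.1 -0.0 w 0.516
```

View pics/s10z.png

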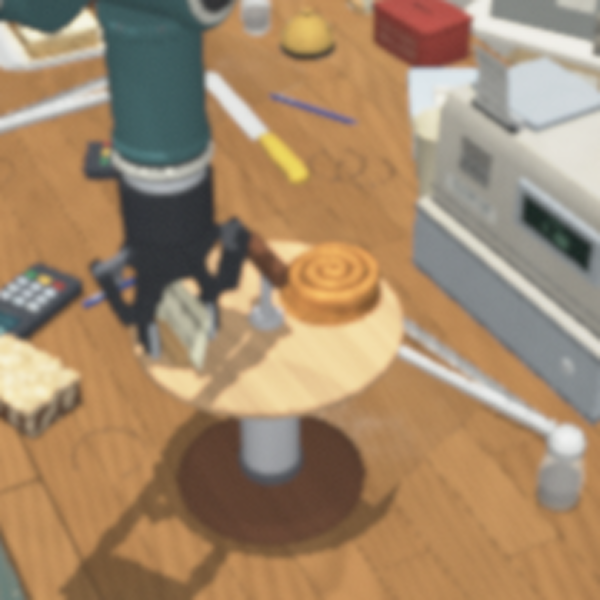

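The card stands free between the open fingers (zoomed (185,330)), and no lateral force shows. I'll retreat straight up, slowly at first.

```bash

python3 -m creep '[{"grip":4.4,"dp":[-0.3,0,0],"rotation":[0,0,0]},{"grip":4.4,"dp":[-0.8,0,0],"rotation":[0,0,0]},{"grip":4.4,"dp":[-1.5,0,0],"rotation":[0,0,0]},{"grip":4.4,"dp":[-2.3,0,0],"rotation":[0,0,0]},{"grip":4.4,"dp":[-3.2,0,0],"rotation":[0,0,0]}]' >/dev/null; python3 f.py
python3 -m creep '[{"grip":4.4,"dp":[-1.5,0,0],"rotation":[0,0,0]},{"grip":4.4,"dp":[-3.5,0,0],"rotation":[0,0,0]},{"grip":4.4,"dp":[-6,0,0],"rotation":[0,0,0]},{"grip":4.4,"dp":[-9,0,0],"rotation":[0,0,0]},{"grip":4.4,"dp":[-12,0,0],"rotation":[0,0,0]}]' >/dev/null; python3 f.py
python3 - <<'E'
from h import *
p,d=bot.read_camera("scene"); W=cloud("scene",d)
cv2.imwrite("pics/s11z.png",cv2.resize(p[100:310,230:440,::-1],(600,600),interpolation=cv2.INTER_CUBIC))
m=(np.hypot(W[...,0]-.5455,W[...,1]-.0472)<.125)&(abs(W[...,2]-.1945)<.004)
print(m.sum(),np.median(W[m][:,2]))
E
```

```text
t 21.45 lift 54.93 mm Fz -0.24 Fxy -0.5 -0.3 w 0.511
t 21.87 lift 175.86 mm Fz 0.18 Fxy 0.3 0.9 w 0.517
3056 0.1947910582416726
```

View pics/s11z.png

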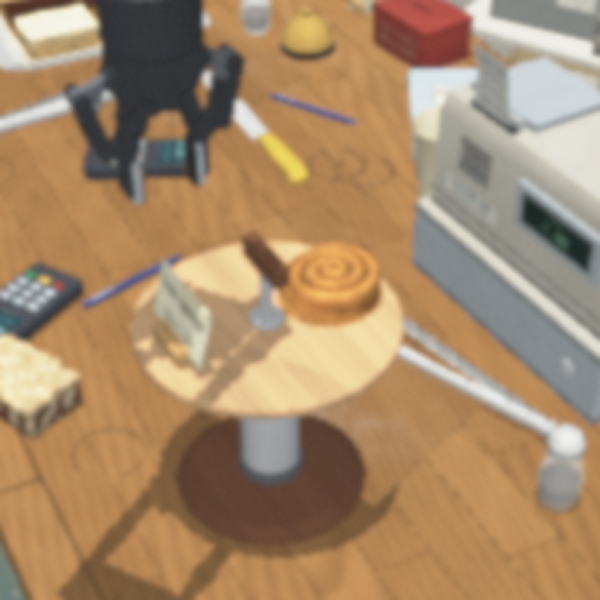

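The card stands upright on the free half (zoomed (185,320)), the pastry is upright, and the platform is still at 0.1948 m. I'll let the arm settle, make a final check and hand in.

```bash

python3 -m creep '[{"grip":4.4,"dp":[0,0,0],"rotation":[0,0,0]},{"grip":4.4,"dp":[0,0,0],"rotation":[0,0,0]},{"grip":4.4,"dp":[0,0,0],"rotation":[0,0,0]},{"grip":4.4,"dp":[0,0,0],"rotation":[0,0,0]},{"grip":4.4,"dp":[0,0,0],"rotation":[0,0,0]}]' >/dev/null; python3 f.py
python3 - <<'E'
from h import *
p,d=bot.read_camera("scene"); W=cloud("scene",d); z=W[...,2]
c=np.array([np.cos(np.radians(-26)),np.sin(np.radians(-26))])
e=W[...,:2]-[.5455,.0472]; rx=e@c; ry=e@np.array([-c[1],c[0]])
for a,b in((.206,.215),(.23,.24),(.25,.262)):
    m=(rx>-.12)&(rx<-.04)&(abs(ry)<.08)&(z>a)&(z<b); print(a,m.sum(),np.percentile(rx[m],[5,50,95]).round(3),np.percentile(ry[m],[5,50,95]).round(3))
m=(rx>-.12)&(rx<-.04)&(abs(ry)<.08)&(z>.2)&(z<.3); print("card top z",np.percentile(z[m],99))
W0=cloud("scene",np.load("scene0.npy")); 
r=np.linalg.norm(e,axis=-1); diff=(abs(z-W0[...,2])>.02)&(r>.2)&(W0[...,2]<.1)&(z<.1)&(z>-.02); n,_,st,ce=cv2.connectedComponentsWithStats(diff.astype(np.uint8)); print([(s[4],k.round()) for s,k in zip(st[1:],ce[1:]) if s[4]>15])
E
```

```text
t 22.33 lift 172.32 mm Fz -0.03 Fxy 0.2 0.1 w 0.518
0.206 121 [-0.098 -0.091 -0.084] [-0.034 -0.007  0.032]
0.23 74 [-0.082 -0.08  -0.078] [-0.041 -0.     0.041]
0.25 74 [-0.077 -0.075 -0.073] [-0.041 -0.002  0.039]
card top z 0.25759517829085665
[(np.int32(548), array([407., 312.]))]
```

```bash
python3 -c "
from workcell import bot
print(bot.finish_job())"
```

```text
the job is handed in; nothing more can be done
None
```

I lifted the platform by its bar to the third click and let it down onto the ratchet. Then I stood the price card on the platform's free half and handed the job in at about 22 s of the 72 s allowed. The hand-in gave no verdict, so the checks below are my own.

- **Clicks:** Pull force peaked and fell off three times, and the clicks completed at about 41, 52 and 62 mm of lift. I stopped before the ramp to the fourth.
- **Ratchet load:** Just after the third click the arm pressed down by up to about 6 N, on top of the roughly 6 N weight. That is well under the 30 N limit. I eased it to near zero before opening the fingers.
- **Platform:** It has held at 0.1948 m above the counter (about 62 mm of lift) since I let go.
- **Card:** It stands upright and released, about 80 to 85 mm from the post. Its top is 63 mm above the platform, which matches its full height.
- **Pastry:** It looked upright and in place in the last picture.
- **Counter:** Comparing scene-camera depth before and after, the only change on the counter away from the riser was the card's old spot. The arm ended clear of everything, with wrist force near zero.

None of the final checks failed or disagreed.

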